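# Fit the vial carousel onto the autosampler drive

## Robot

A 7-joint arm with a two-finger parallel gripper is mounted at the origin on the work surface. World frame = base frame: x ahead of the robot, y to its left, z up, the work surface at z = 0. Lengths are in m, angles in rad, forces in N, time in s.
With the tool pointing down it reaches from about 0.425 to 0.925 m from the base axis. Payload 6.8 kg.
Tool frame: the origin (TCP) lies midway between the tips of the shut fingers; the grasp point (between the pads) lies 19 mm behind it; z points along the fingers, y is the direction in which the jaws open and shut (so a half turn about z gives the same grasp; the last joint's range is limited). The gripper opens to 85 mm and grips with 20 to 120 N. Pads are 22 mm wide; open, the fingers measure 114 mm over their backs; the gripper's body (76 mm by 85 mm) begins 54 mm behind the grasp point. The pads swing forward as they close: fully open they stand 13 mm farther back than shut.
Start: joints at [-1.374, 0.477, 0.022, 1.555, -0.011, 1.109, -0.083], TCP at [0.203, 0.644, 0.202] pointing down, gripper open.
Joint ranges: [-2.96, 2.96], [-0.34, 2.1], [-1.41, 1.46], [0.24, 2.44], [-1.37, 4.51], [0.17, 1.92], [-2.96, 2.96]. Speed limits (rad/s): [2.39, 2.39, 3.14, 3.14, 3.14, 3.14, 3.14].

## Interface

Orientations are given as a rotation vector (axis times angle).
In Python, from bench import r gives the robot as it stands. The module is installed in compiled form; this text tells all that it offers.
- The arm moves only by the tool apply_moves, never from a script. Its argument "plan" is a list that holds one entry, the list of rows, each a list of 7 numbers: the turn, a rotation vector about the tool's x, y, z scaled (see below), then the shift along the tool's x, y, z scaled (see below), then the closure, from -1 (fully open) to 1 (shut). In form: [[[wx, wy, wz, tx, ty, tz, grip], ...]]. A call has 1 to 12 rows; each row is the pose to reach, as a shift and turn from the pose commanded when the call began, along the tool's axes at that moment, turning the shorter way round; what a row does not reach only later rows make up. The controller multiplies each number of a shift by 0.4 m and each number of a turn by 180 degrees. A row lasts 1/12 s, in which the tool goes at most 41.7 mm and 7.16 degrees, less where a joint would pass 70% of its speed; a pose out of reach is approached as far as the arm can. A call with a number of a shift or a turn outside -1 to 1 is refused whole. A call with a gripper value outside its range is refused whole. The fingers move at their own pace and stop on an object; "force" is the grip in N (left out, the last holds). Time passes only in rows, so rows that repeat a pose let the fingers close. It gives the time, the measured TCP pose, the force and the opening at its end, in the units of the state.
- r.get_obs(): the state, without advancing time (a new reading comes with each control period).
- r.grab_frame(name): name is "scene" or "top" or "wrist"; returns a dict with "pixels" (480x640x3 uint8, blue, green, red), "fx", "fy", "cx", "cy" (pixels), "pose" (4x4, takes a point from camera to world coordinates). Camera axes: x right, y up, looking along -z (the intrinsics and any distortion apply to the point x, -y, -z); pixel columns grow to the right and rows downward; lengths in m; the calibration is good to about 2 mm. A picture is of the moment at which its call begins. There is no depth.
- r.hand_in(): hands the job in, once; it reports no verdict.
The state is a dict: "clock": time; "joints": joint angles; "qvel": joint speeds; "tau": joint torques, N m; "tcp_pos": TCP position; "orientation": TCP orientation; "contact_force": force on the tool from outside, world axes, zero at the start; "moment": the same for the moment, N m; "grip_width": finger opening in m.
Only numpy, scipy, OpenCV 4.12 (cv2) and the standard library are available. Lean on these libraries where they do the work, as an engineer would, in place of code of your own. Each camera call takes 0.05 s, during which the arm holds its last target. There are 200 camera calls.

## Task

Lift the loaded vial carousel off the bench by its grip bar and lower it, level, over the autosampler's spindle. Turn it on the spindle under a light hand until its slot drops over the drive pin, let it down until it sits fully home and flat on the drive platter, and let go. Never force it: if it rests on the pin it is not lined up yet; keep it upright and leave the bottles and the vial rack where they are.

Things in the scene. Friction and masses are not known exactly. Their poses are not given: they have to be found in the camera images.
- carousel: vial carousel: flat black disc 150 mm across, 8 mm thick, lying on the bench; about 0.5 kg. Twelve capped vials stand on a 63 mm radius, tops 41 mm above the underside. Black hub 34 mm across in the middle, 50 mm high, with a bore 17.4 mm across and 44 mm deep from below. Origin: centre of the underside, z up; its -x axis points at the slot, its x runs along the grip bar
- carousel_grip (a point): middle of the carousel's light grey grip bar on top of the hub, 66 mm above the underside; the bar is 42 mm long (carousel x), 16 mm thick (carousel y) and reaches from 48 to 84 mm above the underside. Flat parallel sides
- carousel_slot (a point): centre of the carousel's drive slot, at underside level, 44 mm from the axis on its -x side. The slot goes through the disc, is 10 mm wide and runs radially from 36 to 52 mm off the axis; it is edged in yellow and a yellow stripe on the rim, beside the red-capped vial, points at it
- autosampler: the autosampler, fixed: white housing, dark front (its -x side), flat deck 110 mm above the bench. Origin on the bench straight below the spindle axis, z up, -x towards the white home mark. Pressing the carousel on it with more than about 60 N would harm the drive; stop as soon as resistance of some 10 N is felt
- spindle_seat (a point): point on the spindle axis at the platter's upper face, 122 mm above the bench: the carousel's origin lies here when home. The aluminium platter is 110 mm across; the steel spindle is 16 mm across and stands 36 mm above the platter, its top 7 mm tapered to 9 mm across
- home_mark (a point): white home mark on the deck, 86 mm from the spindle axis. The brass drive pin (8 mm across, 10 mm high over the platter, 44 mm from the axis, on a red line) stopped up to 30 degrees to either side of the direction from spindle to mark; its angle is not reported. The motor holds the platter still. With the pin beside the slot the carousel rests 10 mm too high; in line with it, it drops
- tower_top (a point): middle of the top of the autosampler's dark injector tower, 120 mm above the deck, 110 by 65 mm (autosampler x, y), with a rod 50 mm higher; its near face is 117 mm from the spindle axis. Keep clear of it
- solvent_bottle: clear glass bottle with a blue cap, 70 mm across, 150 mm high, standing on the bench; origin at the centre of its foot. Leave it alone
- reagent_bottle: amber glass bottle with a white cap, 60 mm across, 120 mm high, standing on the bench; origin at the centre of its foot. Leave it alone
- vial_rack: blue rack with spare vials, 75 by 115 mm, 43 mm high; origin at the centre of its underside. Leave it alone

How it is judged:
On the way:
1. the carousel is on the spindle, its bore round the spindle's top (horizontal distance between carousel and spindle_seat below 0.006 m and z of carousel in the frame of spindle_seat below 0.034 m and angle between carousel's own z axis and vertical below 0.15 rad), for 0.1 s.
At the end, for the whole second after the job is handed in: The carousel sits home on the platter: its origin within 3 mm of the spindle seat in height and sideways, tilted less than 2 degrees, at rest and let go (horizontal distance between carousel and spindle_seat below 0.003 m and z of carousel in the frame of spindle_seat between -0.003 and 0.003 m and angle between carousel's own z axis and vertical below 0.035 rad and linear speed of carousel below 0.01 m/s); the robot touches nothing.
It fails at once if the carousel is forced: more than 60 N between carousel and autosampler (contact force between carousel and autosampler above 60 N).
It fails at once if the carousel with its vials is tipped more than 20 degrees (angle between carousel's own z axis and vertical above 0.35 rad).
It fails at once if the solvent bottle is moved by more than 20 mm (distance of solvent_bottle from where it was at the start of the episode above 0.02 m).
It fails at once if the reagent bottle is moved by more than 20 mm (distance of reagent_bottle from where it was at the start of the episode above 0.02 m).
It fails at once if the vial rack is moved by more than 20 mm (distance of vial_rack from where it was at the start of the episode above 0.02 m).
It also fails if it takes over 61 s, if anything falls off the work surface, if the arm or the gripper's body presses on something with over 40 N, if the wrist force passes 120 N, or if a joint passes its speed limit or range.

## Working session

There is one attempt and no reset: what is moved stays moved. The work goes in short steps, Python scripts to look and compute and a tool call to move; the robot and the scene stay as the last step left them, time stands still between calls to the robot, and variables do not carry over. Pictures are saved under pics/ and viewed, on a budget of 10 in all, crops included, one or two more only if the job needs it, and the job is handed in when it is done.

Besides the shell and the picture viewer there is one more tool, called after "Emit:" as name([rows], argument=value, ...), one row to a line, values as JSON. apply_moves: Moves the arm, as the interface text tells. Its arguments: {"type":"object","properties":{"plan":{"type":"array","items":{"type":"array","items":{"type":"array","items":{"type":"number","minimum":-1,"maximum":1}}}},"force":{"type":"number"}},"required":["plan"]}

```bash
mkdir -p pics
cat > h.py <<'E'
from bench import r
import numpy as np, cv2, json
from scipy.spatial.transform import Rotation as R
def snap(n,f):
    d=r.grab_frame(n); cv2.imwrite('pics/%s.png'%f,d['pixels'])
    np.savez('pics/%s.npz'%f,**{k:d[k] for k in('fx','fy','cx','cy','pose')}); return d
def ray(f,u,v):
    d=np.load('pics/%s.npz'%f); P=d['pose']
    w=P[:3,:3]@np.array([(u-d['cx'])/d['fx'],-(v-d['cy'])/d['fy'],-1]); return P[:3,3],w
def atz(f,u,v,z):
    o,w=ray(f,u,v); return o+w*(z-o[2])/w[2]
def proj(f,p):
    d=np.load('pics/%s.npz'%f); P=d['pose']; c=P[:3,:3].T@(np.array(p)-P[:3,3])
    return d['cx']+d['fx']*c[0]/-c[2], d['cy']-d['fy']*c[1]/-c[2]
def tool(p,yaw_turn=0):
    s=r.get_obs(); Rm=R.from_rotvec(s['orientation']); return Rm.inv().apply(np.array(p)-s['tcp_pos'])/0.4
E
python3 - <<'E'
from h import *
s=r.get_obs(); print(s); print(R.from_rotvec(s['orientation']).as_matrix().round(3))
for n in('top','scene'):
    d=snap(n,n+'0'); print(n,d['pose'].round(3),d['fx'],d['cx'],d['cy'],[k for k in d])
E
```

```text
{'clock': 0.0, 'joints': array([-1.37409488,  0.47778691,  0.02233226,  1.55646693, -0.01150628,
        1.10929899, -0.08310406]), 'qvel': array([ 0.00133544, -0.00261283,  0.00148848,  0.00078742, -0.00022925,
       -0.00136886, -0.00103637]), 'tau': array([-5.84139307e-04, -5.96439278e+01,  1.60784058e+00, -2.81192780e+01,
        1.24993184e-02,  9.48058383e-03,  3.55157184e-07]), 'tcp_pos': array([0.2023862 , 0.64325946, 0.20122793]), 'orientation': array([-4.76873592e-01, -3.10503360e+00,  2.86793839e-03]), 'contact_force': array([-0.82458746, -0.84937627,  1.31486459]), 'moment': array([-0.02914618,  0.06246697, -0.03461674]), 'grip_width': 0.08556044217824751}
[[-0.954  0.3   -0.   ]
 [ 0.3    0.954 -0.002]
 [-0.    -0.002 -1.   ]]
top [[ 0.011  0.986 -0.169  0.325]
 [-1.     0.014  0.014  0.041]
 [ 0.016  0.169  0.986  1.383]
 [ 0.     0.     0.     1.   ]] 469.95661665101346 318.9484723636953 237.0877874256932 ['pixels', 'fx', 'fy', 'cx', 'cy', 'pose']
scene [[-3.700e-01 -6.730e-01  6.410e-01  1.436e+00]
 [ 9.290e-01 -2.670e-01  2.560e-01  3.960e-01]
 [-1.000e-03  6.900e-01  7.240e-01  1.170e+00]
 [ 0.000e+00  0.000e+00  0.000e+00  1.000e+00]] 604.7390515626869 310.3227434835383 242.86588189626642 ['pixels', 'fx', 'fy', 'cx', 'cy', 'pose']
```

View pics/top0.png

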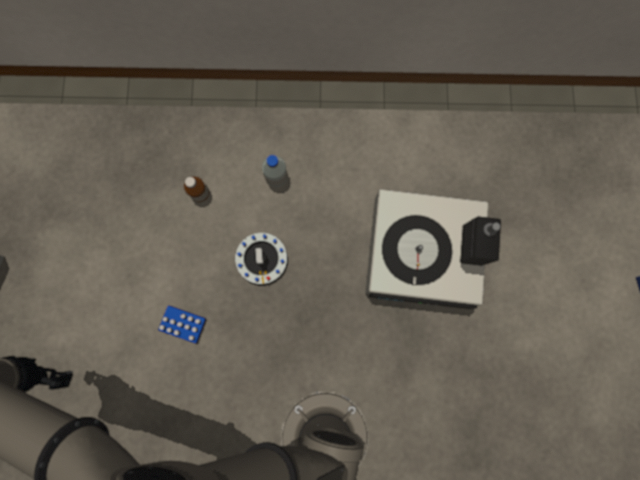

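View pics/scene0.png

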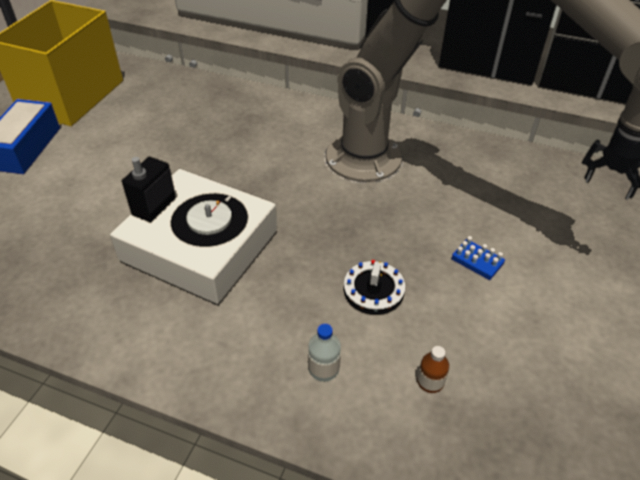

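The top view shows the carousel at about (261,258) with its bar along the column and red cap near (268,278). The spindle is at about (419,248), the home mark near (415,281) and the tower at (482,240). Next I'll enlarge both areas.

Run:
```python
from h import *
im=cv2.imread('pics/top0.png')
a=im[228:290,230:292]; b=im[210:290,379:459]
a=cv2.resize(a,(400,400),interpolation=cv2.INTER_CUBIC); b=cv2.resize(b,(400,400),interpolation=cv2.INTER_CUBIC)
cv2.imwrite('pics/crop1.png',np.clip(np.hstack([a,b])*1.0,0,255).astype('uint8'))
```

```text
(no output)
```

View pics/crop1.png

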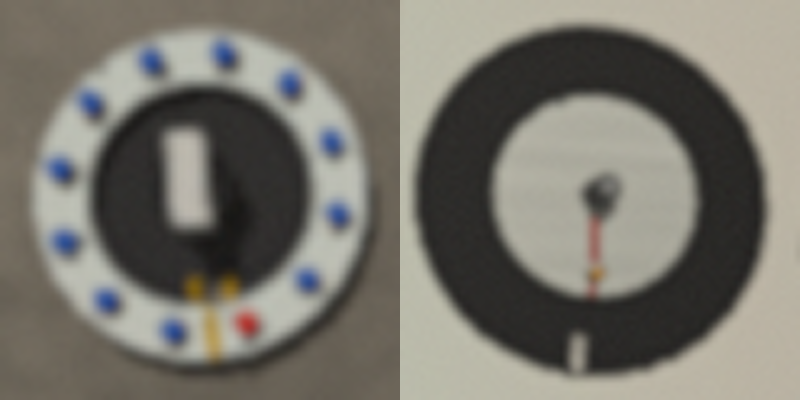

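Run:
```python
from h import *
f='top0'
A=lambda x,y,z:atz(f,230+(x+.5)/6.452-.5,228+(y+.5)/6.452-.5,z)
B=lambda x,y,z:atz(f,379+(x-400+.5)/5-.5,210+(y+.5)/5-.5,z)
c=A(202,197,.008); so=A(215,358,.008); si=A(211,312,.008)
b0=A(185,127,.084); b1=A(193,228,.084)
print('disc',c,'bar',(b0+b1)/2,'barvec',np.degrees(np.arctan2(*(b1-b0)[1::-1])),'stripe',np.degrees(np.arctan2(*(so-c)[1::-1])),np.degrees(np.arctan2(*(so-si)[1::-1])))
s=B(595,196.5,.122); m=B(578,352,.11); p=B(596,272,.132); l=B(592.5,296,.122)
dk=B(592,200,.11)
ang=lambda v:np.degrees(np.arctan2(v[1],v[0]))
print('spindle',s,'deckring',dk,'mark',m,ang(m-s),np.linalg.norm((m-s)[:2]),'pin',p,ang(p-s),np.linalg.norm((p-s)[:2]),'line',ang(l-s))
for n,u,v,z in(('solv',273,160,.15),('reag',190,182,.12),('rack',183,324,.04),('tower',487,222,.23)): print(n,atz(f,u,v,z))
```

```text
disc [0.49578202 0.19157461 0.008     ] bar [0.49480702 0.18911594 0.084     ] barvec -173.64168417010475 stripe -173.59094633855761 -173.23865482360227
spindle [ 0.51254503 -0.24566472  0.122     ] deckring [ 0.51236161 -0.24669023  0.11      ] mark [ 0.4288482  -0.23706066  0.11      ] 174.1305938767062 0.08413791926947602 pin [ 0.47010186 -0.24294091  0.132     ] 176.3280625911667 0.042530484372826145 line 177.18765776571325
solv [0.74871136 0.15161947 0.15      ]
reag [0.69153726 0.38214702 0.12      ]
rack [0.30332328 0.39964601 0.04      ]
tower [ 0.56737021 -0.39817202  0.23      ]
```

Emit:
apply_moves([
  [[0,0,-0.133,-0.9,-0.745,0,-1],[0,0,-0.133,-0.9,-0.745,0,-1],[0,0,-0.133,-0.9,-0.745,0,-1],[0,0,-0.133,-0.9,-0.745,0,-1],[0,0,-0.133,-0.9,-0.745,0,-1],[0,0,-0.133,-0.9,-0.745,0,-1],[0,0,-0.133,-0.9,-0.745,0,-1],[0,0,-0.133,-0.9,-0.745,0,-1],[0,0,-0.133,-0.9,-0.745,0,-1],[0,0,-0.133,-0.9,-0.745,0,-1],[0,0,-0.133,-0.9,-0.745,0,-1],[0,0,-0.133,-0.9,-0.745,0,-1]],
], force=60)

```text
clock: 1.1
tcp_pos: [0.4601, 0.244, 0.2021]
orientation: [-0.162, 3.136, -0.005]
contact_force: [0.1, 0.3, 0.1]
grip_width: 0.0856
```

```bash
cat >> h.py <<'E'
def st():
    s=r.get_obs(); M=R.from_rotvec(s['orientation']).as_matrix()
    print('t%.2f'%s['clock'],'tcp',s['tcp_pos'].round(4),'yaw_y %.2f'%np.degrees(np.arctan2(M[1,1],M[0,1])),'z',M[:,2].round(3),'F',s['contact_force'].round(1),'M',s['moment'].round(2),'w %.4f'%s['grip_width'])
E
python3 - <<'E'
from h import *
st(); print(tool([.495,.190,.2]))
E
```

```text
t1.10 tcp [0.4601 0.244  0.2021] yaw_y 95.92 z [ 0.001 -0.003 -1.   ] F [0.1 0.3 0.1] M [ 0.07 -0.01 -0.06] w 0.0856
[-0.07273973 -0.14314625  0.00587316]
```

Emit:
apply_moves([
  [[0,0,-0.002,-0.072,-0.14,0.08,-1],[0,0,-0.002,-0.072,-0.14,0.08,-1],[0,0,-0.002,-0.072,-0.14,0.08,-1],[0,0,-0.002,-0.072,-0.14,0.08,-1],[0,0,-0.002,-0.072,-0.14,0.08,-1]],
])

```text
clock: 1.52
tcp_pos: [0.491, 0.1999, 0.1701]
orientation: [0.188, -3.135, -0.001]
contact_force: [-0.1, 0.1, 0.4]
grip_width: 0.0856
```

Run:
```python
from h import *
st(); d=snap('wrist','w1'); print(d['pose'].round(3),d['fx'])
print(proj('w1',[.495,.1895,.084]),proj('w1',[.4958,.1915,.008]))
```

```text
t1.52 tcp [0.491  0.1999 0.1701] yaw_y 96.85 z [-0.001  0.    -1.   ] F [-0.1  0.1  0.4] M [0.02 0.02 0.03] w 0.0856
[[-0.118 -0.941 -0.318  0.409]
 [ 0.993 -0.111 -0.039  0.191]
 [ 0.002 -0.321  0.947  0.341]
 [ 0.     0.     0.     1.   ]] 338.66833069746934
(np.float64(298.48050416064024), np.float64(237.2906749589935)) (np.float64(303.50385161054936), np.float64(214.71411328756892))
```

View pics/w1.png

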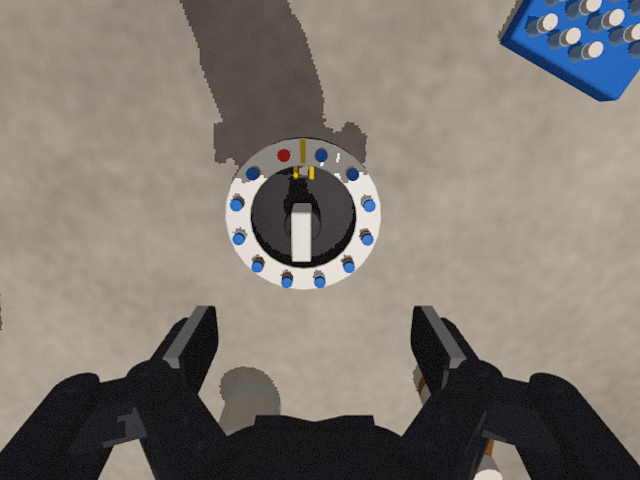

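The wrist view shows the bar top centred near (301,237), the stripe at (303,151) and the red cap at (284,155). The fingers sit behind it.

Run:
```python
from h import *
a=atz('w1',301.2,212,.084); b=atz('w1',301,262,.084); c=atz('w1',303,214.6,.008); s=atz('w1',303.3,140,.008)
ang=lambda v:np.degrees(np.arctan2(v[1],v[0]))
print((a+b)/2,ang(b-a),c,ang(c-s)); im=cv2.imread('pics/w1.png')
g=im[232:252,285:320].astype(int).sum(2).mean(0); print(g.round())
g2=im[205:268,296:306].astype(int).sum(2).mean(1); print(g2.round())
st(); print(tool([.495,.1900,.056]))
```

```text
[0.49503195 0.19160583 0.084     ] 5.868228248410253 [0.49574177 0.1909806  0.008     ] 5.965169401002817
[170. 167. 164. 164. 158. 132. 404. 562. 629. 650. 646. 647. 650. 652.
 653. 654. 655. 656. 656. 657. 657. 658. 661. 658. 627. 506. 277. 169.
 179. 184. 183. 183. 182. 178. 185.]
[304. 302. 306. 306. 307. 305. 293. 411. 528. 615. 651. 656. 655. 654.
 656. 652. 654. 655. 653. 655. 654. 654. 655. 654. 655. 655. 654. 655.
 655. 654. 654. 654. 653. 655. 654. 654. 652. 654. 654. 654. 654. 653.
 653. 653. 652. 652. 653. 650. 652. 651. 652. 652. 652. 652. 657. 642.
 411.  83.  43.  59.  51.  43. 244.]
t1.57 tcp [0.491  0.2006 0.1704] yaw_y 96.93 z [-0.     0.001 -1.   ] F [-0.4 -0.2 -0.1] M [ 0.06 -0.    0.07] w 0.0855
[-0.00665227 -0.02771249  0.28605044]
```

Emit:
apply_moves([
  [[0,0,0.003,-0.008,-0.025,0.1,-1],[0,0,0.003,-0.008,-0.025,0.2,-1],[0,0,0.003,-0.008,-0.025,0.25,-1],[0,0,0.003,-0.008,-0.025,0.28,-1],[0,0,0.003,-0.008,-0.025,0.285,-1],[0,0,0.003,-0.008,-0.025,0.285,-1],[0,0,0.003,-0.008,-0.025,0.285,-1]],
])

```text
clock: 2.15
tcp_pos: [0.4964, 0.1909, 0.0573]
orientation: [-0.175, 3.135, 0.002]
contact_force: [0.6, 0.2, 0.7]
grip_width: 0.0854
```

Run:
```python
from h import *
st()
```

```text
t2.15 tcp [0.4964 0.1909 0.0573] yaw_y 96.38 z [ 0.001  0.001 -1.   ] F [0.6 0.2 0.7] M [ 0.03 -0.03  0.  ] w 0.0854
```

Emit:
apply_moves([
  [[0,0,0,0,0,0,1],[0,0,0,0,0,0,1],[0,0,0,0,0,0,1],[0,0,0,0,0,0,1],[0,0,0,0,0,0,1],[0,0,0,0,0,0,1],[0,0,0,0,0,0,1],[0,0,0,0,0,0,1],[0,0,0,0,0,0,1],[0,0,0,0,0,0,1]],
], force=60)

```text
clock: 2.98
tcp_pos: [0.4958, 0.1896, 0.0561]
orientation: [0.172, -3.137, 0.0]
contact_force: [-0.5, 0.6, -0.2]
grip_width: 0.0004
```

Emit:
apply_moves([
  [[0,0,0,0,0,-0.03,1],[0,0,0,0,0,-0.06,1],[0,0,0,0,0,-0.09,1],[0,0,0,0,0,-0.09,1],[0,0,0,0,0,-0.09,1]],
])

```text
clock: 3.4
tcp_pos: [0.4962, 0.1899, 0.0925]
orientation: [-0.173, 3.136, 0.001]
contact_force: [-0.6, -1.0, -0.0]
grip_width: -0.0002
```

Run:
```python
from h import *
st(); snap('wrist','w2')
```

```text
t3.40 tcp [0.4962 0.1899 0.0925] yaw_y 96.30 z [ 0.001  0.001 -1.   ] F [-0.6 -1.  -0. ] M [ 0.02 -0.   -0.02] w -0.0002
```

View pics/w2.png

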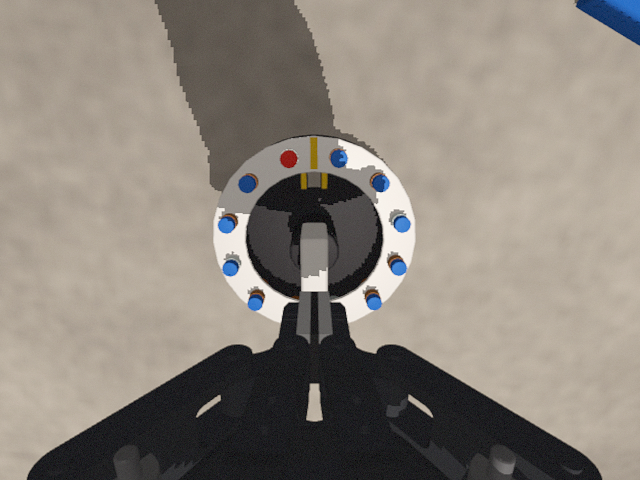

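Run:
```python
from h import *
d=snap('top','top1')
print(proj('w2',r.get_obs()['tcp_pos'])); print(np.load('pics/w2.npz')['pose'].round(4))
a=atz('w2',314,223,.084); b=atz('w2',314,292,.084); print(a,b,(a+b)/2)
print('disc',atz('w2',314,233,.008), 'stripe',atz('w2',314,137,.008))
im=cv2.imread('pics/top1.png'); cv2.imwrite('pics/c2.png',np.hstack([cv2.resize(im[228:290,230:292],(400,400),interpolation=cv2.INTER_CUBIC),cv2.resize(im[190:300,210:320],(400,400),interpolation=cv2.INTER_CUBIC)]))
```

```text
(np.float64(310.9703469494842), np.float64(279.0723584017599))
[[-0.1084 -0.9411 -0.3201  0.4141]
 [ 0.9941 -0.1021 -0.0366  0.182 ]
 [ 0.0018 -0.3222  0.9467  0.2632]
 [ 0.      0.      0.      1.    ]]
[0.46502797 0.18792704 0.084     ] [0.50706012 0.19251243 0.084     ] [0.48604405 0.19021973 0.084     ]
disc [0.49479288 0.19131164 0.008     ] stripe [0.42255468 0.183431   0.008     ]
```

View pics/c2.png

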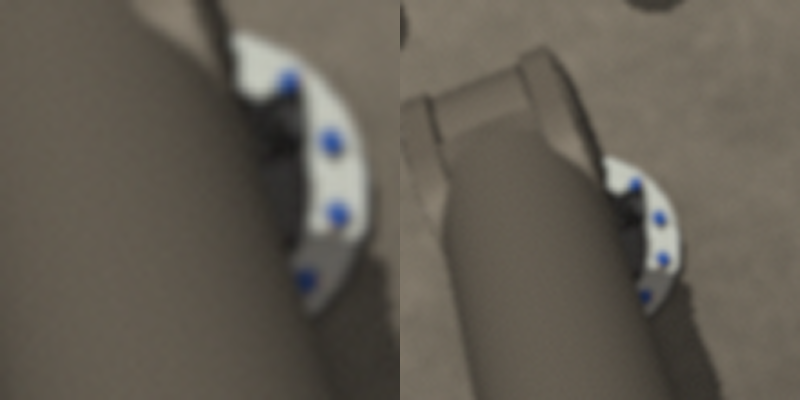

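Run:
```python
from h import *
def tp(f,t,dx,dy,dz):  # dx,dy along tool axes; tool x ~ (-cos,..)
    th=np.radians(96.5); y=np.array([np.cos(th),np.sin(th),0]); x=np.array([y[1]*-1,y[0],0])
    return [round(float(q)) for q in proj(f,np.array(t)+x*dx+y*dy+[0,0,dz])]
for dz in(0,.013,.03,.045,.06): print('w1',dz,[tp('w1',[.491,.2003,.1703],dx,.043*s,dz) for dx in(.011,-.011) for s in(1,-1)])
for dz in(0,.013,.03,.045,.06): print('w2',dz,[tp('w2',[.496,.19,.0925],dx,0,dz) for dx in(.011,0,-.011)])
im=cv2.imread('pics/w2.png'); cv2.imwrite('pics/c3.png',cv2.resize(im[200:400,230:400],(680,800),interpolation=cv2.INTER_CUBIC)[:600])
```

```text
w1 0 [[391, 263], [233, 263], [388, 299], [236, 299]]
w1 0.013 [[397, 273], [227, 273], [393, 311], [231, 311]]
w1 0.03 [[405, 289], [219, 288], [401, 330], [222, 329]]
w1 0.045 [[414, 305], [209, 304], [409, 349], [214, 349]]
w1 0.06 [[426, 325], [197, 324], [419, 373], [203, 372]]
w2 0 [[312, 263], [312, 281], [312, 299]]
w2 0.013 [[311, 273], [312, 292], [312, 311]]
w2 0.03 [[311, 288], [311, 309], [312, 329]]
w2 0.045 [[311, 304], [311, 327], [311, 348]]
w2 0.06 [[311, 324], [311, 349], [311, 372]]
```

View pics/c3.png

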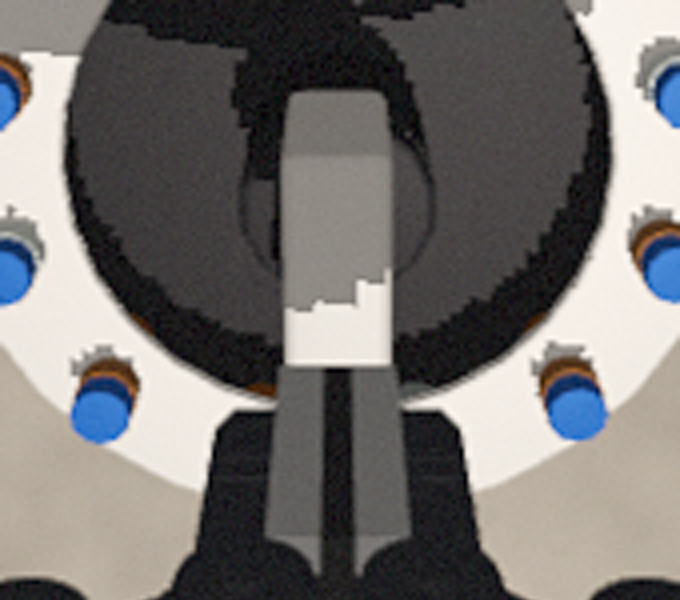

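The gripper shut on nothing, and the carousel hasn't moved. The images put the fingertips about 30 mm above the reported TCP: the shut tips are at row 291, against 263–281 expected. I'll reopen, go about 30 mm lower than before and check the finger height.

Emit:
apply_moves([
  [[0,0,0,0,0,0,-1],[0,0,0,0,0,0,-1],[0,0,0,0,0,0,-1],[0,0,0,0,0,0,-1],[0,0,0,0,0,0,-1],[0,0,0,0,0,0,-1],[0,0,0,0,0,0,-1],[0,0,0,0,0,0,-1],[0,0,0,0,0,0.05,-1],[0,0,0,0,0,0.09,-1],[0,0,0,0,0,0.09,-1],[0,0,0,0,0,0.09,-1]],
])

```text
clock: 4.5
tcp_pos: [0.4952, 0.1893, 0.0558]
orientation: [0.172, -3.135, 0.001]
contact_force: [-0.3, 0.2, -0.7]
grip_width: 0.0857
```

Emit:
apply_moves([
  [[0,0,0,0,0,0.02,-1],[0,0,0,0,0,0.04,-1],[0,0,0,0,0,0.055,-1],[0,0,0,0,0,0.065,-1],[0,0,0,0,0,0.065,-1]],
])

```text
clock: 4.92
tcp_pos: [0.4952, 0.1894, 0.0293]
orientation: [0.172, -3.135, 0.001]
contact_force: [-0.7, 0.1, -0.4]
grip_width: 0.0854
```

Run:
```python
from h import *
st(); snap('wrist','w3')
```

```text
t4.92 tcp [0.4952 0.1894 0.0293] yaw_y 96.30 z [-0.001 -0.001 -1.   ] F [-0.7  0.1 -0.4] M [0.02 0.02 0.03] w 0.0854
```

View pics/w3.png

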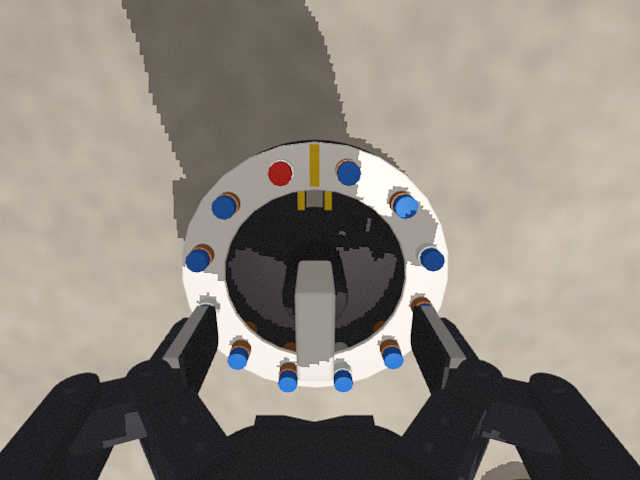

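The open finger tips sit at about (217,306) and (413,306), astride the bar, whose top is at about (316,290–365). I'll close now.

Emit:
apply_moves([
  [[0,0,0,0,0,0,1],[0,0,0,0,0,0,1],[0,0,0,0,0,0,1],[0,0,0,0,0,0,1],[0,0,0,0,0,0,1],[0,0,0,0,0,0,1],[0,0,0,0,0,0,1],[0,0,0,0,0,0,1],[0,0,0,0,0,0,1]],
], force=60)

```text
clock: 5.72
tcp_pos: [0.496, 0.1899, 0.0305]
orientation: [-0.173, 3.136, 0.001]
contact_force: [-1.7, 0.6, 5.4]
grip_width: 0.0148
```

Run:
```python
from h import *
st(); snap('wrist','w4')
```

```text
t5.72 tcp [0.496  0.1899 0.0305] yaw_y 96.30 z [ 0.  0. -1.] F [-1.7  0.6  5.4] M [ 0.07  0.33 -0.02] w 0.0148
```

Emit:
apply_moves([
  [[0,0,0,0,0,-0.02,1],[0,0,0,0,0,-0.05,1],[0,0,0,0,0,-0.08,1],[0,0,0,0,0,-0.1,1],[0,0,0,0,0,-0.1,1],[0,0,0,0,0,-0.1,1]],
])

```text
clock: 6.27
tcp_pos: [0.4956, 0.1895, 0.0701]
orientation: [0.172, -3.137, 0.0]
contact_force: [-0.3, 0.3, -5.7]
grip_width: 0.015
```

Run:
```python
from h import *
st(); snap('wrist','w5')
```

```text
t6.27 tcp [0.4956 0.1895 0.0701] yaw_y 96.29 z [-0. -0. -1.] F [-0.3  0.3 -5.7] M [ 0.03  0.06 -0.05] w 0.0150
```

View pics/w5.png

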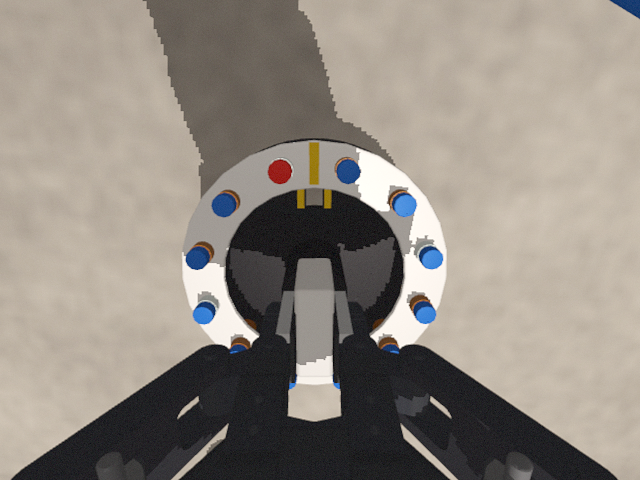

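The carousel is up (Fz −5.7 N, width 15 mm) and looks level, with the stripe at (314,160) and the red cap at (280,171). Next I'll fit its pose in the hand from the caps and refine the spindle position from both fixed cameras.

```bash
cat >> h.py <<'E'
from scipy.optimize import least_squares
def caps(f):
    im=cv2.imread('pics/%s.png'%f); h=cv2.cvtColor(im,cv2.COLOR_BGR2HSV); out=[]
    for m,red in((cv2.inRange(h,(100,140,60),(125,255,255)),0),(cv2.inRange(h,(0,150,60),(6,255,255))|cv2.inRange(h,(174,150,60),(180,255,255)),1)):
        n,_,s,c=cv2.connectedComponentsWithStats(m)
        for i in range(1,n):
            w,hh,a=s[i,2:5]
            if a>30 and max(w,hh)<40 and .75<w/hh<1.33: out.append((*c[i],red,a))
    return out
def fitcar(f,guess,use=None):
    C=caps(f); red=[c for c in C if c[2]]; print(len(C),'caps',[(round(c[0]),round(c[1]),int(c[2]),int(c[3])) for c in C])
    d=np.load('pics/%s.npz'%f)
    def pts(p): # x,y,z,yaw,rx,ry
        k=np.radians(15+30*np.arange(12)); L=np.c_[.063*np.cos(k),.063*np.sin(k),0*k+.0395]
        return [proj(f,q) for q in R.from_euler('xyz',[p[4],p[5],p[3]]).apply(L)+p[:3]]
    def res(p):
        P=np.array(pts(p)); return np.concatenate([[c[0],c[1]]-P[np.argmin(((P-c[:2])**2).sum(1))] for c in C])
    s=least_squares(res,guess,loss='soft_l1',x_scale=[.01,.01,.01,.1,.1,.1])
    p=s.x.copy(); p[3:]=np.degrees(p[3:]); print(f,'carousel',p.round(4),'rms px',np.sqrt(2*s.cost/len(s.fun))); return s.x
E
cat > sp.py <<'E'
from h import *
def circ(f,seed,z,thr=110):
    im=cv2.imread('pics/%s.png'%f,0); m=(im>thr).astype('uint8')
    n,l,s,c=cv2.connectedComponentsWithStats(m); lab=l[seed[1],seed[0]]
    k,_=cv2.findContours((l==lab).astype('uint8'),cv2.RETR_EXTERNAL,cv2.CHAIN_APPROX_NONE)
    k=max(k,key=cv2.contourArea)[:,0]; W=np.array([atz(f,u,v,z)[:2] for u,v in k])
    q=least_squares(lambda p:np.hypot(*(W-p[:2]).T)-p[2],[.51,-.245,.055],loss='soft_l1',f_scale=.001).x
    print(f,q,len(k))
if __name__=='__main__':
    for t in(90,110,130): circ('top0',(410,255),.122,t); circ('scene0',(200,228),.122,t)
    fitcar('w1',[.4955,.191,0,.107,0,0]); fitcar('w5',[.4955,.1905,.04,.107,0,0])
E
python3 sp.py
```

```text
top0 [ 0.51349068 -0.24523186  0.05517994] 114
scene0 [ 0.51629864 -0.24477665  0.05754366] 111
top0 [ 0.5135757  -0.2453654   0.05411012] 113
scene0 [ 0.516012  -0.2449053  0.0559847] 108
top0 [ 0.51361661 -0.24523875  0.05299984] 117
scene0 [ 0.51535299 -0.24558881  0.05467724] 111
12 caps [(321, 155, 0, 113), (252, 173, 0, 116), (352, 174, 0, 112), (236, 205, 0, 113), (369, 205, 0, 107), (238, 239, 0, 105), (367, 239, 0, 99), (257, 266, 0, 99), (349, 267, 0, 93), (286, 282, 0, 96), (320, 282, 0, 94), (283, 155, 1, 122)]
w1 carousel [ 4.9540e-01  1.9150e-01 -2.3000e-03  6.5389e+00  1.6020e-01 -8.3000e-03] rms px 0.08614317637261827
8 caps [(348, 171, 0, 422), (224, 205, 0, 426), (404, 204, 0, 429), (197, 258, 0, 401), (431, 257, 0, 397), (204, 313, 0, 365), (424, 312, 0, 369), (279, 171, 1, 434)]
w5 carousel [0.4949 0.1909 0.0371 6.3344 0.0756 0.24  ] rms px 0.0800518201754996
```

Emit:
apply_moves([
  [[0,0,0,0,0,-0.08,1],[0,0,0,0,0,-0.16,1],[0,0,0,0,0,-0.24,1],[0,0,0.02,0,-0.05,-0.32,1],[0,0,0.04,0,-0.13,-0.4,1],[0,0,0.054,0.01,-0.21,-0.425,1],[0,0,0.054,0.01,-0.29,-0.425,1],[0,0,0.054,0.02,-0.37,-0.425,1],[0,0,0.054,0.03,-0.45,-0.425,1],[0,0,0.054,0.03,-0.53,-0.425,1],[0,0,0.054,0.03,-0.61,-0.425,1],[0,0,0.054,0.03,-0.676,-0.425,1]],
])

```text
clock: 7.32
tcp_pos: [0.5124, -0.0831, 0.2391]
orientation: [-0.096, -3.138, 0.001]
contact_force: [1.8, -0.2, -5.6]
grip_width: 0.015
```

Emit:
apply_moves([
  [[0,0,0,0,0,0,1],[0,0,0,0,0,0,1],[0,0,0,0,0,0,1]],
])

```text
clock: 7.57
tcp_pos: [0.5128, -0.0798, 0.2392]
orientation: [-0.094, -3.138, -0.001]
contact_force: [-0.4, 0.3, -5.7]
grip_width: 0.0148
```

Run:
```python
from h import *
st(); snap('wrist','w6'); t=r.get_obs()['tcp_pos']; fitcar('w6',[t[0],t[1],t[2]-.03,-.055,0,0])
print(proj('w6',[.5144,-.2452,.158]),proj('w6',[.47,-.243,.132]))
```

```text
t7.57 tcp [ 0.5128 -0.0798  0.2392] yaw_y 86.58 z [-0.002  0.    -1.   ] F [-0.4  0.3 -5.7] M [ 0.01 -0.02  0.01] w 0.0148
9 caps [(348, 171, 0, 427), (224, 205, 0, 431), (404, 204, 0, 426), (197, 258, 0, 408), (431, 257, 0, 398), (204, 313, 0, 367), (424, 312, 0, 369), (558, 429, 0, 396), (279, 171, 1, 438)]
w6 carousel [ 0.5127 -0.0779  0.2066 -3.2883  0.672  -0.509 ] rms px 5.244974033406627
(np.float64(103.98666477091822), np.float64(250.54862845719157)) (np.float64(111.18996712865646), np.float64(188.95766421555524))
```

View pics/w6.png

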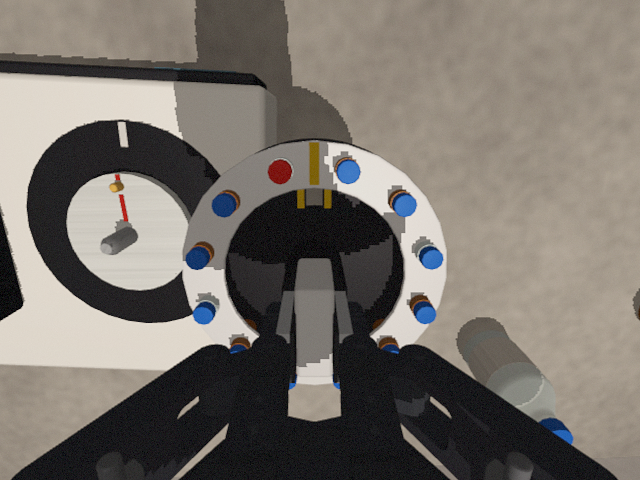

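The wrist view shows the spindle top at about (107,248), the pin top at (116,187) and the home mark at (123,134).

Run:
```python
from h import *
import h
ang=lambda v:np.degrees(np.arctan2(v[1],v[0]))
oc=h.caps; h.caps=lambda f:[c for c in oc(f) if c[0]<500]
g=fitcar('w6',[.5125,-.078,.207,-.055,0,0])
im=cv2.imread('pics/w6.png'); 
z0=-.0023
s=atz('w6',107,248,.158+z0); p=atz('w6',116,186.5,.132+z0); m=atz('w6',123.5,134,.11+z0); l1=atz('w6',117,175,.122+z0); l0=atz('w6',126.5,222,.122+z0)
# platter circle: rim points via contour on left side
gm=im.min(2); k,_=cv2.findContours((gm[120:330,20:185]>95).astype('uint8'),cv2.RETR_LIST,cv2.CHAIN_APPROX_NONE)
W=[]
for a in np.radians(np.arange(60,300,4)):  # world angle around spindle
    pr=[]
    rr=np.arange(.046,.064,.0003)
    for q in rr:
        u,v=proj('w6',[s[0]+q*np.cos(a),s[1]+q*np.sin(a),.122+z0]); pr.append(cv2.getRectSubPix(gm,(1,1),(float(u),float(v)))[0,0] if u<195 else 255)
    pr=np.array(pr,float); d=np.diff(cv2.GaussianBlur(pr[None],(5,1),1)[0]); i=d.argmin()
    if d[i]<-8: W.append([s[0]+rr[i]*np.cos(a),s[1]+rr[i]*np.sin(a)])
W=np.array(W); q=least_squares(lambda t:np.hypot(*(W-t[:2]).T)-t[2],[.514,-.245,.055],loss='soft_l1',f_scale=.0005).x
print('platter',q,len(W)); print('sptop',s,'pin',p,np.linalg.norm((p-s)[:2]))
c=np.r_[q[:2],0]
print('angles: pin',ang(p-c),ang(p-s),np.linalg.norm((p-c)[:2]),'line',ang(l1-c),ang(l1-l0),'mark',ang(m-c),np.linalg.norm((m-c)[:2]),'car-x dir',np.degrees(g[3])+180)
st()
```

```text
8 caps [(348, 171, 0, 427), (224, 205, 0, 431), (404, 204, 0, 426), (197, 258, 0, 408), (431, 257, 0, 398), (204, 313, 0, 367), (424, 312, 0, 369), (279, 171, 1, 438)]
w6 carousel [ 0.5121 -0.0783  0.2062 -3.3711  0.1311  0.2857] rms px 0.08610685767387369
platter [ 0.51278138 -0.24536604  0.05441901] 60
sptop [ 0.51316974 -0.24380621  0.1557    ] pin [ 0.46854851 -0.23991011  0.1297    ] 0.04479101004660103
angles: pin 172.9683332702849 175.00987260200287 0.04456809135703758 line 176.9573509180694 177.55928939476942 mark 173.40053093707064 0.08568041769757184 car-x dir 176.62893869682543
t7.62 tcp [ 0.513  -0.0792  0.2394] yaw_y 86.66 z [-0.002  0.001 -1.   ] F [ 0.7  0.8 -5. ] M [0.06 0.02 0.03] w 0.0145
```

Emit:
apply_moves([
  [[0,0,0,-0.005,-0.08,0,1],[0,0,0,-0.01,-0.16,0,1],[0,0,0,-0.015,-0.24,0,1],[0,0,0,-0.02,-0.32,0,1],[0,0,0,-0.027,-0.38,0,1],[0,0,0,-0.027,-0.416,0,1],[0,0,0,-0.027,-0.416,0,1],[0,0,0,-0.027,-0.416,0.03,1],[0,0,0,-0.027,-0.416,0.06,1],[0,0,0,-0.027,-0.416,0.0875,1],[0,0,0,-0.027,-0.416,0.0875,1],[0,0,0,-0.027,-0.416,0.0875,1]],
])

```text
clock: 8.62
tcp_pos: [0.5138, -0.2456, 0.2037]
orientation: [-0.091, -3.137, -0.002]
contact_force: [0.5, -0.8, -5.3]
grip_width: 0.0149
```

Run:
```python
from h import *
st(); snap('wrist','w7'); t=r.get_obs()['tcp_pos']; fitcar('w7',[t[0],t[1],t[2]-.033,-.058,0,0]); print(tool([.5137,-.2465,t[2]]))
```

```text
t8.62 tcp [ 0.5138 -0.2456  0.2037] yaw_y 86.67 z [-0.003  0.001 -1.   ] F [ 0.5 -0.8 -5.3] M [-0.   -0.06  0.03] w 0.0149
8 caps [(348, 171, 0, 425), (224, 205, 0, 434), (404, 204, 0, 426), (197, 258, 0, 404), (431, 257, 0, 399), (204, 313, 0, 364), (424, 312, 0, 366), (280, 172, 1, 437)]
w7 carousel [ 0.5129 -0.244   0.1706 -3.282   0.1632  0.4704] rms px 0.0820155192059597
[ 1.65807078e-03 -5.24290526e-04  1.57886785e-06]
```

Emit:
apply_moves([
  [[0,0,0,0,-0.002,0.012,1],[0,0,0,0,-0.002,0.024,1],[0,0,0,0,-0.002,0.032,1],[0,0,0,0,-0.002,0.038,1],[0,0,0,0,-0.002,0.044,1],[0,0,0,0,-0.002,0.05,1],[0,0,0,0,-0.002,0.05,1]],
])

```text
clock: 9.25
tcp_pos: [0.5141, -0.2478, 0.1847]
orientation: [-0.094, -3.139, -0.0]
contact_force: [-0.6, 0.3, -6.5]
grip_width: 0.0148
```

Run:
```python
from h import *
st()
```

```text
t9.25 tcp [ 0.5141 -0.2478  0.1847] yaw_y 86.57 z [-0.001  0.    -1.   ] F [-0.6  0.3 -6.5] M [-0.  0. -0.] w 0.0148
```

Emit:
apply_moves([
  [[0,0,0,0,0,0.007,1],[0,0,0,0,0,0.014,1],[0,0,0,0,0,0.014,1]],
])

```text
clock: 9.5
tcp_pos: [0.5142, -0.2471, 0.179]
orientation: [-0.093, -3.139, -0.002]
contact_force: [-0.1, 1.2, -5.8]
grip_width: 0.0149
```

Run:
```python
from h import *
st()
```

```text
t9.50 tcp [ 0.5142 -0.2471  0.179 ] yaw_y 86.60 z [-0.001  0.001 -1.   ] F [-0.1  1.2 -5.8] M [ 0.56 -0.   -0.  ] w 0.0149
```

Emit:
apply_moves([
  [[0,0,0,0,0.0015,0.003,1],[0,0,0,0,0.0015,0.01,1],[0,0,0,0,0.0015,0.016,1],[0,0,0,0,0.0015,0.02,1],[0,0,0,0,0.0015,0.02,1]],
])

```text
clock: 9.92
tcp_pos: [0.5142, -0.247, 0.171]
orientation: [-0.094, -3.14, -0.001]
contact_force: [-0.9, 2.8, -7.7]
grip_width: 0.0149
```

Run:
```python
from h import *
st()
```

```text
t9.92 tcp [ 0.5142 -0.247   0.171 ] yaw_y 86.58 z [-0.001  0.    -1.   ] F [-0.9  2.8 -7.7] M [ 0.72  0.04 -0.03] w 0.0149
```

Emit:
apply_moves([
  [[0,0,0,0,0.002,0,1],[0,0,0,0,0.002,0,1],[0,0,0,0,0.002,0,1]],
])

```text
clock: 10.17
tcp_pos: [0.5143, -0.2468, 0.1715]
orientation: [-0.094, -3.14, 0.0]
contact_force: [-1.2, 0.7, -7.6]
grip_width: 0.0149
```

Run:
```python
from h import *
st()
```

```text
t10.17 tcp [ 0.5143 -0.2468  0.1715] yaw_y 86.56 z [-0. -0. -1.] F [-1.2  0.7 -7.6] M [ 0.27  0.11 -0.03] w 0.0149
```

Emit:
apply_moves([
  [[0,0,0,0,0.0005,0.006,1],[0,0,0,0,0.0005,0.012,1],[0,0,0,0,0.0005,0.018,1],[0,0,0,0,0.0005,0.023,1],[0,0,0,0,0.0005,0.025,1],[0,0,0,0,0.0005,0.025,1]],
])

```text
clock: 10.67
tcp_pos: [0.5144, -0.2466, 0.1613]
orientation: [-0.094, -3.14, 0.0]
contact_force: [-0.2, 0.6, -5.7]
grip_width: 0.015
```

Run:
```python
from h import *
st()
```

```text
t10.67 tcp [ 0.5144 -0.2466  0.1613] yaw_y 86.57 z [-0. -0. -1.] F [-0.2  0.6 -5.7] M [ 0.04  0.15 -0.  ] w 0.0150
```

Emit:
apply_moves([
  [[0,0,0,0,0,0.003,1],[0,0,0,0,0,0.006,1],[0,0,0,0,0,0.006,1]],
])

```text
clock: 10.92
tcp_pos: [0.5145, -0.2464, 0.159]
orientation: [0.094, 3.14, -0.0]
contact_force: [-0.2, 0.3, -5.9]
grip_width: 0.0147
```

Run:
```python
from h import *
st()
```

```text
t10.92 tcp [ 0.5145 -0.2464  0.159 ] yaw_y 86.58 z [ 0. -0. -1.] F [-0.2  0.3 -5.9] M [ 0.07  0.07 -0.04] w 0.0147
```

Emit:
apply_moves([
  [[0,0,0,0,0,0.003,1],[0,0,0,0,0,0.006,1],[0,0,0,0,0,0.006,1]],
])

```text
clock: 11.17
tcp_pos: [0.5145, -0.2464, 0.1566]
orientation: [0.094, 3.14, -0.0]
contact_force: [0.2, 0.6, -5.6]
grip_width: 0.0152
```

Run:
```python
from h import *
st()
```

```text
t11.17 tcp [ 0.5145 -0.2464  0.1566] yaw_y 86.58 z [ 0. -0. -1.] F [ 0.2  0.6 -5.6] M [ 0.03  0.05 -0.  ] w 0.0152
```

Emit:
apply_moves([
  [[0,0,0,0,0,0.003,1],[0,0,0,0,0,0.006,1],[0,0,0,0,0,0.006,1]],
])

```text
clock: 11.42
tcp_pos: [0.5144, -0.2464, 0.1541]
orientation: [-0.094, -3.14, 0.0]
contact_force: [-0.5, 0.7, -5.8]
grip_width: 0.0151
```

Emit:
apply_moves([
  [[0,0,0,0,0,0.0015,1],[0,0,0,0,0,0.003,1],[0,0,0,0,0,0.003,1]],
])

```text
clock: 11.67
tcp_pos: [0.5144, -0.2464, 0.1531]
orientation: [-0.094, -3.14, 0.0]
contact_force: [-0.9, -0.3, -6.3]
grip_width: 0.0148
```

Run:
```python
from h import *
st()
```

```text
t11.67 tcp [ 0.5144 -0.2464  0.1531] yaw_y 86.58 z [-0. -0. -1.] F [-0.9 -0.3 -6.3] M [0.04 0.11 0.05] w 0.0148
```

Still hanging free at about 0.5 mm above the estimated home height, so I'll ease it down in small steps until it bears.

Emit:
apply_moves([
  [[0,0,0,0,0,0.0015,1],[0,0,0,0,0,0.0025,1],[0,0,0,0,0,0.0025,1]],
])

```text
clock: 11.92
tcp_pos: [0.5145, -0.2464, 0.1526]
orientation: [0.094, 3.14, 0.0]
contact_force: [-3.3, 0.8, -0.3]
grip_width: 0.0148
```

Run:
```python
from h import *
st(); snap('wrist','w8'); fitcar('w8',[.513,-.245,.12,-.058,0,0])
```

```text
t11.92 tcp [ 0.5145 -0.2464  0.1526] yaw_y 86.57 z [ 0.  0. -1.] F [-3.3  0.8 -0.3] M [ 0.26  0.57 -0.04] w 0.0148
8 caps [(348, 171, 0, 426), (224, 205, 0, 432), (404, 204, 0, 425), (197, 258, 0, 405), (431, 257, 0, 400), (204, 313, 0, 365), (424, 312, 0, 372), (280, 171, 1, 438)]
w8 carousel [ 0.5137 -0.2448  0.1194 -3.3649  0.1254  0.2306] rms px 0.09123866728769568
```

It bears on the platter: Fz went from −6 to −0.3 N, and the fitted height is 121.7 mm after the 2.3 mm camera offset. I'll release and go up.

Emit:
apply_moves([
  [[0,0,0,0,0,0,0.5],[0,0,0,0,0,0,-1],[0,0,0,0,0,0,-1],[0,0,0,0,0,0,-1],[0,0,0,0,0,0,-1],[0,0,0,0,0,0,-1],[0,0,0,0,0,0,-1],[0,0,0,0,0,0,-1],[0,0,0,0,0,0,-1]],
])

```text
clock: 12.72
tcp_pos: [0.5145, -0.2464, 0.1522]
orientation: [0.094, 3.14, -0.0]
contact_force: [0.1, 0.7, 0.6]
grip_width: 0.0855
```

Emit:
apply_moves([
  [[0,0,0,0,0,-0.03,-1],[0,0,0,0,0,-0.08,-1],[0,0,0,0,0,-0.14,-1],[0,0,0,0,0,-0.2,-1],[0,0,0,0,0,-0.26,-1],[0,0,0,0,0,-0.3,-1],[0,0,0,0,0,-0.3,-1],[0,0,0,0,0,-0.3,-1],[0,0,0,0,0,-0.3,-1]],
])

```text
clock: 13.47
tcp_pos: [0.5141, -0.2461, 0.2719]
orientation: [-0.094, -3.14, -0.001]
contact_force: [0.5, -0.3, 0.6]
grip_width: 0.0855
```

Run:
```python
from h import *
st(); snap('wrist','w9'); snap('scene','s9'); fitcar('w9',[.513,-.245,.12,-.058,0,0])
a=cv2.imread('pics/w9.png')[60:360,140:480]; b=cv2.imread('pics/s9.png')[120:320,90:300]
cv2.imwrite('pics/fin.png',np.hstack([cv2.resize(a,(400,400)),cv2.resize(b,(400,400))]))
```

```text
t13.47 tcp [ 0.5141 -0.2461  0.2719] yaw_y 86.58 z [-0.001  0.    -1.   ] F [ 0.5 -0.3  0.6] M [ 0.01  0.03 -0.03] w 0.0855
12 caps [(334, 153, 0, 138), (260, 173, 0, 134), (367, 173, 0, 131), (243, 207, 0, 127), (385, 206, 0, 126), (245, 243, 0, 122), (382, 242, 0, 120), (265, 272, 0, 117), (363, 272, 0, 115), (296, 288, 0, 116), (332, 288, 0, 117), (293, 153, 1, 138)]
w9 carousel [ 0.5142 -0.2447  0.1197 -3.3727  0.1136 -0.2683] rms px 0.10502272081972946
```

View pics/fin.png

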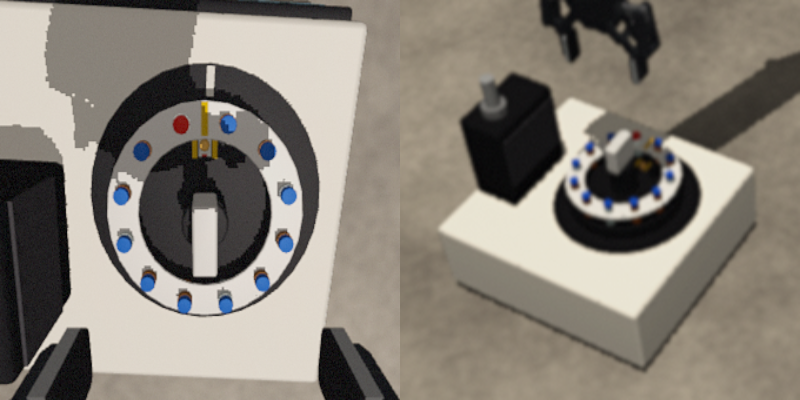

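The left half shows the brass pin inside the yellow-edged slot at (204,146), and the disc flat. On the right, the gripper is well clear. The fitted height is 122 mm after the offset, with a tilt of 0.3°. I'm handing in.

```bash
python3 -c "
from bench import r
print(r.hand_in())"
```

```text
the job is handed in; nothing more can be done
None
```

The carousel is on the spindle with the drive pin in its slot, let go, and the job is handed in at about 13.5 s. Handing in gives no verdict, so the result rests on my own checks.

**What I did:** I lifted the carousel by its grip bar and turned it about 10° in the air to match the pin's measured direction. I lowered it over the spindle in small force-checked steps. The slot went over the pin on the first try, so no turning search on the spindle was needed. The force I read never rose above about 3 N sideways, and there was no upward push before it bore on the platter.

**Last checks:**
- **Seated:** the wrist force went from about −6 to −0.3 N as the platter took the weight. The wrist-camera fit after release gave 119.7 mm, or about 122 mm after correcting the 2.3 mm height offset that camera showed with the carousel on the bench. Tilt was about 0.3°.
- **Slot and pin:** the last picture shows the brass pin inside the slot.
- **Clear of everything:** the gripper is open and about 0.12 m above where it let go. I did not re-measure the bottles and rack; the arm never worked near them.

**What failed or disagreed:**
- **First grasp:** it closed on air, because the fingertips sat about 30 mm higher than the reported TCP. I corrected this from the pictures and grasped again, and the carousel had not moved.
- **Grip width:** it read 15 mm on the 16 mm bar.
- **Spindle position:** the cameras differed by 1–3 mm, which I took up using the sideways force during the descent.

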